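Set the pillar drill's blank speed selector by counting clicks

ROBOT

A 7-joint arm with a two-finger parallel gripper is mounted at the origin on the work surface. World frame = base frame: x ahead of the robot, y to its left, z up, the work surface at z = 0. Lengths are in m, angles in rad, forces in N, time in s.
With the tool pointing down it reaches from about 0.425 to 0.925 m from the base axis. Payload 6.8 kg.
Tool frame: the origin (TCP) lies at the very end of the fingers, on their centre line; the grasp point (between the pads) lies r.grasp_offset behind it (r.grasp_offset is the distance from the TCP to the grasp point, in m); z points along the fingers, y is the direction in which the jaws open and shut (so a half turn about z gives the same grasp; the last joint's range is limited). The gripper opens to 85 mm and grips with 20 to 120 N. Pads are 22 mm wide; open, the fingers measure 114 mm over their backs; the gripper's body (76 mm by 85 mm) begins 54 mm behind the grasp point. The pads swing forward as they close: fully open they stand 13 mm farther back than shut.
Start: joints at [1.04, 0.477, 0.022, 1.555, -0.011, 1.109, -0.083], TCP at [0.277, -0.616, 0.207] pointing down, gripper open.
Joint ranges: [-2.96, 2.96], [-0.34, 2.1], [-1.41, 1.46], [0.24, 2.44], [-1.37, 4.51], [0.17, 1.92], [-2.96, 2.96]. Speed limits (rad/s): [2.39, 2.39, 3.14, 3.14, 3.14, 3.14, 3.14].

INTERFACE

Orientations are given as a rotation vector (axis times angle).
In Python, from bench import r gives the robot as it stands.
- The arm moves only by the shell command python3 -m jog 'ROWS' [FORCE]. ROWS is JSON, one flat list of numbers, 7 for each row, row after row: the turn, a rotation vector about the tool's x, y, z normalised to -1 to 1, where 1 is 180 degrees, then the shift along the tool's x, y, z normalised to -1 to 1, where 1 is 200 mm, then the opening, from 0 (shut) to 1 (fully open). In form: [wx, wy, wz, x, y, z, hand, wx, wy, wz, x, y, z, hand, ...]. A call has 1 to 12 rows; each row is the pose to reach, as a shift and turn from the pose measured when the call began, along the tool's axes at that moment, turning the shorter way round; what a row does not reach only later rows make up. A row lasts 1/10 s, in which the tool goes at most 50 mm and 8.59 degrees, less where a joint would pass 70% of its speed; a pose out of reach is approached as far as the arm can. A call with a number of a shift or a turn outside -1 to 1 is refused whole. A call with a gripper value outside its range is refused whole. The fingers move at their own pace and stop on an object; FORCE is the grip in N (left out, the last holds). Time passes only in rows, so rows that repeat a pose let the fingers close. It gives the time, the measured TCP pose, the force and the opening at its end, in the units of the state.
- r.get_obs(): the state, without advancing time (a new reading comes with each control period).
- r.grab_frame(name): name is "side" or "top" or "wrist"; returns the picture (420x560x3 uint8, red, green, blue); there is no depth.
- r.calibration(name): a dict with "K" (3x3 intrinsics, pixels), "dist_coeffs" ([k1, k2, p1, p2, k3] as OpenCV has them; the pictures are not rectified), "origin" and "rotation" of the camera in the world; the wrist camera has in their place "T_tool_cam" (4x4, takes a point from camera to tool coordinates, whose origin is the TCP and whose axes are the flange's). Camera axes: x right, y up, looking along -z (the intrinsics and any distortion apply to the point x, -y, -z); pixel columns grow to the right and rows downward; lengths in m; the calibration is good to about 2 mm. A picture is of the moment at which its call begins: read the wrist's pose just before it. calibration takes no time and is no camera call.
- r.hand_in(): hands the job in, once; it reports no verdict.
The state is a dict: "clock": time; "joints": joint angles; "qvel": joint speeds; "tau": joint torques, N m; "tcp_pos": TCP position; "orientation": TCP orientation; "contact_force": force on the tool from outside, world axes, zero at the start; "moment": the same for the moment, N m; "grip_width": finger opening in m.
Only numpy, scipy, OpenCV 4.12 (cv2) and the standard library are available. Lean on these libraries where they do the work, as an engineer would, in place of code of your own. Each camera call takes 0.05 s, during which the arm holds its last target.

TASK

The scale of the drill's speed selector has worn off, so set it by feel: turn the selector gently anticlockwise (seen from above) back to its end stop, without forcing it against the stop, then turn it clockwise exactly four clicks and let go of it. Then press the start button fully down and release it, leaving the things around the control box where they are.

Things in the scene. Friction and masses are not known exactly. Their poses are not given: they have to be found in the camera images.
- control_box: grey control box with a bare metal lid, fixed to the bench, 160 mm (its x) by 240 mm (its y) and 70 mm high; origin at the centre of its underside, z up. The selector's axis is vertical, 55 mm from the origin along the box's +y; the button is 70 mm from the origin along its -y. Both stand on the flat top, 70 mm above the bench.
- selector_grip (a point): point on the axis of the blank black selector, 98 mm above the bench. The selector is a bar 44 mm long (its x), 12 mm thick (its y) and 28 mm high (82 to 110 mm above the bench) on a round skirt of 42 mm diameter (76 to 82 mm). The x axis runs along the bar and turns with it; z is up.
- selector: the same selector; origin on its axis at the box's top, x along the bar. Ten detent positions 0.35 rad (20 degrees) apart: leaving one takes about 0.13 N m, past half-way it snaps on; let go, it settles in the nearest. It starts two to five clicks from the stop.
- stop_axis (a point): point on the selector's axis at the box's top. A hard end stop hidden in the box lies 0.04 rad anticlockwise beyond the first position (zero clicks). Which way the bar points at the stop differs every time. More than 0.6 N m against the stop is forcing it. Clockwise the selector turns nine clicks from the first position.
- start (a joint): travel of the spring start button, m: 0 up, 0.006 fully down (about 5 N). It must go down by more than 4.5 mm.
- start_top (a point): centre of the top of the start button, a plain metal push button of 30 mm diameter in a black housing on the box's top, 92 mm above the bench when up; pressed straight down.
- pipe_end_mid (a point): bystander: upright green pipe offcut, 40 mm diameter, 60 mm high; point at its centre. Leave alone.
- screwdriver: bystander: screwdriver lying on the bench; x along it. Leave alone.
- file_box: bystander: open black tray of fittings 90 x 60 x 35 mm; origin at the centre of its underside. Leave alone.

How it is judged:
On the way, in this order (a step that is already met when the one before it is completed fails the run):
1. the selector is back in its first position, at the end stop (distance between mark and step0 below 0.003 m), for 0.2 s.
2. the selector stands four clicks clockwise of the end stop, let go (distance between mark and step4 below 0.0022 m and contact force between the fingers and selector below 0.05 N), for 0.2 s.
3. the start button is pressed fully down (distance between mark and step4 below 0.0022 m and value of joint start above 0.0045 m), for 0.05 s.
At the end, for the whole second after the job is handed in: the selector rests, let go, in the position four clicks clockwise of its end stop (within about 6 degrees), and the start button has been pressed with it there and is up again (within 1.5 mm); the bystanders have stayed within 20 mm of their places (distance between mark and step4 below 0.0022 m and contact force between the arm and selector below 0.05 N and value of joint start below 0.0015 m and angular speed of selector below 0.05 rad/s); the robot touches nothing.
It fails at once if the selector is forced against its end stop (more than 0.6 N m: 30 N on the hidden stop pin at 20 mm radius) (contact force between stop_pin and stop_post above 30 N).
It fails at once if the start button is pressed while the selector is not four clicks from the stop (value of joint start above 0.0045 m and not (distance between mark and step4 below 0.0022 m)).
It fails at once if a bystander is moved by more than 20 mm (distance of any of pipe_end_mid, screwdriver, file_box from where it was at the start of the episode above 0.02 m).
It also fails if it takes over 72 s, if anything falls off the work surface, if the arm or the gripper's body presses on something with over 40 N, if the wrist force passes 120 N, or if a joint passes its speed limit or range.

## Working session

There is one attempt and no reset: what is moved stays moved. The work goes in short steps, Python scripts to look and compute and a shell command to move; the robot and the scene stay as the last step left them, time stands still between calls to the robot, and variables do not carry over. Pictures are saved under pics/ and viewed, and the job is handed in when it is done.

```bash
ls; mkdir -p pics; python3 - <<'E'
from bench import r
import cv2
print(r.get_obs(), r.grasp_offset)
for n in ("side","top","wrist"):
    print(n, r.calibration(n))
for n in ("side","top"):
    cv2.imwrite(f"pics/{n}0.png", r.grab_frame(n)[:,:,::-1])
E
```

```text
pics
{'clock': 0.0, 'joints': array([ 1.03991355,  0.47780085,  0.02232995,  1.5564359 , -0.01150553,
        1.10925322, -0.08309899]), 'qvel': array([-0.00098968,  0.00102123, -0.00037547, -0.00108252, -0.00168362,
        0.00104531, -0.0011833 ]), 'tau': array([-1.01069229e-03, -5.96452689e+01,  1.60771497e+00, -2.81202900e+01,
        1.24225742e-02,  9.35273187e-03,  2.45458416e-06]), 'tcp_pos': array([ 0.27669339, -0.61501115,  0.2059316 ]), 'orientation': array([-3.06998841e+00, -6.58858307e-01,  7.68225652e-04]), 'contact_force': array([ 0.44731936, -0.03879831, -0.52245769]), 'moment': array([-0.02955349, -0.03955353,  0.06168451]), 'grip_width': 0.08536713909918674} 0.0187
side {'K': array([[398.57261518,   0.        , 282.44635776],
       [  0.        , 398.57261518, 210.20184295],
       [  0.        ,   0.        ,   1.        ]]), 'dist_coeffs': array([-0.09661339,  0.        ,  0.        ,  0.        ,  0.        ]), 'origin': array([ 0.19651188, -0.32832621,  0.72209586]), 'rotation': array([ 0.67289409, -0.29369371, -0.77181077])}
top {'K': array([[524.88414981,   
[... 246 characters left out ...]
3, 0.07568978, 1.25124023]), 'rotation': array([ 0.14911343, -0.16349035, -1.56147986])}
wrist {'K': array([[290.76917883,   0.        , 274.76931307],
       [  0.        , 290.76917883, 207.87583914],
       [  0.        ,   0.        ,   1.        ]]), 'dist_coeffs': array([-0.03334126,  0.        ,  0.        ,  0.        ,  0.        ]), 'T_tool_cam': array([[ 5.82270953e-04,  9.49919753e-01,  3.12493398e-01,
         7.99852316e-02],
       [ 9.99999405e-01, -2.64920810e-04, -1.05799706e-03,
        -4.36159471e-04],
       [-9.22226303e-04,  3.12493828e-01, -9.49919342e-01,
        -1.66765616e-01],
       [ 0.00000000e+00,  0.00000000e+00,  0.00000000e+00,
         1.00000000e+00]])}
```

View pics/side0.png

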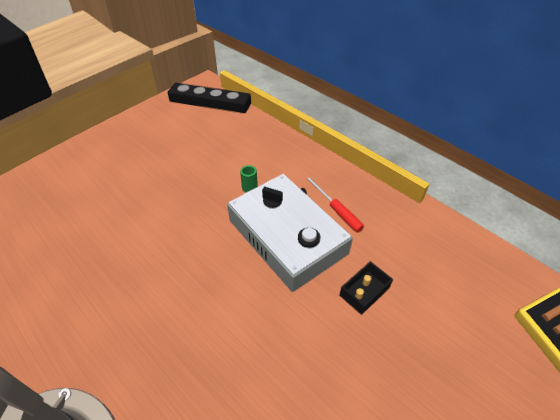

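View pics/top0.png

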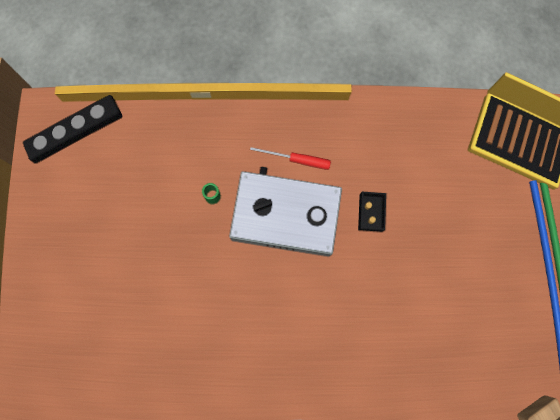

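The top view shows the box with the selector near (262,207) and the button near (317,215). The side view shows the same two at (272,196) and (309,236).

```bash
cat > h.py <<'E'
from bench import r
import cv2, numpy as np
from scipy.spatial.transform import Rotation as R
def cam(n,obs=None):
    c=r.calibration(n); K=c["K"]; d=c["dist_coeffs"]
    if n=="wrist":
        T=c["T_tool_cam"]; Rt=R.from_rotvec(obs["orientation"]).as_matrix()
        return K,d,Rt@T[:3,3]+obs["tcp_pos"],Rt@T[:3,:3]
    return K,d,np.array(c["origin"]),R.from_rotvec(c["rotation"]).as_matrix()
def cast(n,px,z,obs=None):
    K,d,o,M=cam(n,obs)
    u=cv2.undistortPoints(np.array(px,float).reshape(-1,1,2),K,d).reshape(-1,2)
    D=np.c_[u[:,0],-u[:,1],-np.ones(len(u))]@M.T
    return o+D*((z-o[2])/D[:,2])[:,None]
def proj(n,P,obs=None):
    K,d,o,M=cam(n,obs); q=(np.array(P,float).reshape(-1,3)-o)@M
    q=q*[1,-1,-1]
    return cv2.projectPoints(q,np.zeros(3),np.zeros(3),K,d)[0].reshape(-1,2)
E
python3 - <<'E'
from h import *
np.set_printoptions(precision=4,suppress=True)
t=cv2.imread("pics/top0.png"); s=cv2.imread("pics/side0.png")
cv2.imwrite("pics/topz.png",cv2.resize(t[150:270,190:390],None,fx=4,fy=4,interpolation=cv2.INTER_CUBIC))
cv2.imwrite("pics/sidez.png",cv2.resize(s[160:300,220:370],None,fx=4,fy=4,interpolation=cv2.INTER_CUBIC))
c=cast("top",[(241,173),(340,186),(332,254),(232,240)],.07);print(c,np.linalg.norm(c-np.roll(c,-1,0),axis=1))
print(cast("top",[(262,207)],.11),cast("top",[(317,215)],.092))
print(cast("side",[(272,194)],.1),cast("side",[(309,235)],.092))
E
```

```text
[[ 0.6902  0.1419  0.07  ]
 [ 0.6604 -0.0881  0.07  ]
 [ 0.5022 -0.0666  0.07  ]
 [ 0.5334  0.16    0.07  ]] [0.232  0.1596 0.2287 0.1579]
[[0.6022 0.0919 0.11  ]] [[ 0.5879 -0.0315  0.092 ]]
[[0.6075 0.09   0.1   ]] [[ 0.5841 -0.0362  0.092 ]]
```

View pics/topz.png

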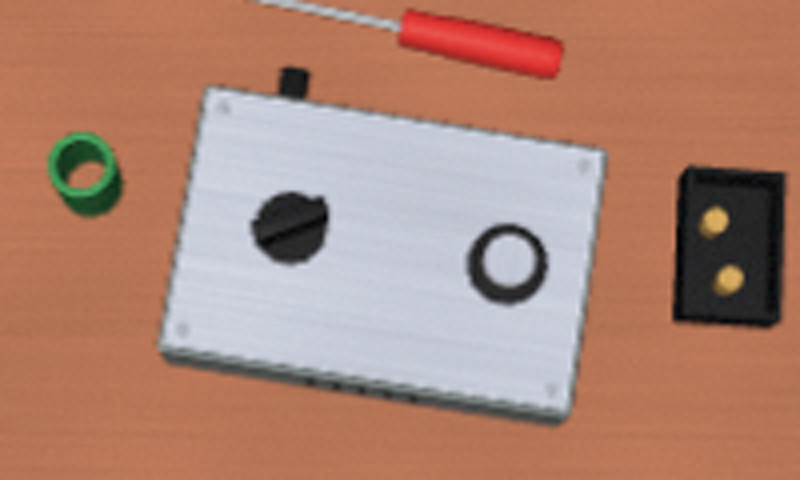

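View pics/sidez.png

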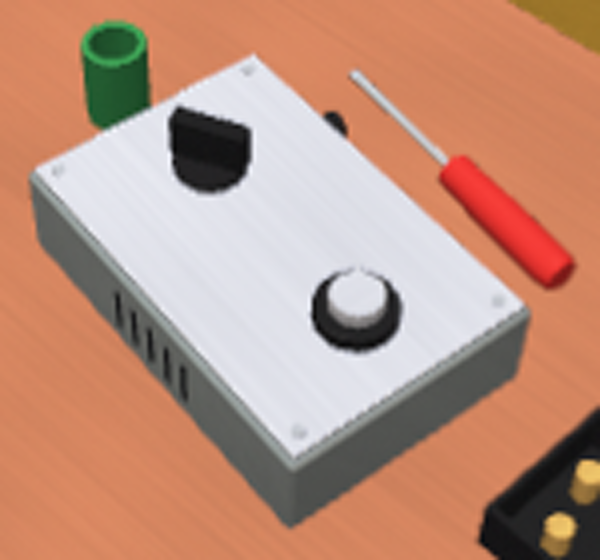

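The zoomed top view has lid corners near (207,88), (606,150), (568,413) and (162,350). The bar runs from (257,240) to (328,203). The black block at the back of the box (293,83) and the pipe are well clear of the hand's path.

```bash
python3 - <<'E'
from h import *
np.set_printoptions(precision=4,suppress=True)
z=lambda p:(np.array(p)+.5)/4-.5+[190,150]
c=cast("top",z([(207,88),(606,150),(568,413),(162,350)]),.07);print(c,np.linalg.norm(c-np.roll(c,-1,0),axis=1))
ctr=c.mean(0); yb=(c[0]+c[3]-c[1]-c[2]);yb/=np.linalg.norm(yb)
sel=ctr+.055*yb; but=ctr-.07*yb; print("ctr",ctr,"sel",sel,"but",but, "yaw of box y",np.degrees(np.arctan2(yb[1],yb[0])))
b=cast("top",z([(260,246),(327,208)]),.11);v=b[1]-b[0];print("bar",np.linalg.norm(v),b.mean(0),np.degrees(np.arctan2(v[1],v[0])))
print(cast("top",z([(509,261)]),.092), cast("side",(np.array([[358,295]])+.5)/4-.5+[220,160],.092))
o=r.get_obs(); M=R.from_rotvec(o["orientation"]).as_matrix(); print(M)
print((np.r_[sel[:2],.25]-o["tcp_pos"])@M/0.2)
E
```

```text
[[ 0.6935  0.1411  0.07  ]
 [ 0.6577 -0.0907  0.07  ]
 [ 0.5048 -0.0658  0.07  ]
 [ 0.5399  0.1644  0.07  ]] [0.2346 0.155  0.2328 0.1553]
ctr [0.599  0.0372 0.07  ] sel [0.6074 0.0916 0.07  ] but [ 0.5884 -0.032   0.07  ] yaw of box y 81.26928063936494
bar 0.04282058832740556 [0.6036 0.0897 0.11  ] -59.68063373640784
[[ 0.5882 -0.0313  0.092 ]] [[ 0.5874 -0.0337  0.092 ]]
[[ 0.9119  0.4103 -0.0008]
 [ 0.4103 -0.9119  0.0014]
 [-0.0001 -0.0016 -1.    ]]
[ 2.9575 -2.5442 -0.2162]
```

```bash
python3 -m jog '[0,0,0,0.5,-0.43,-0.1,1, 0,0,0,1,-0.86,-0.2,1, 0,0,0,1,-0.86,-0.2,1, 0,0,0,1,-0.86,-0.2,1, 0,0,0,1,-0.86,-0.2,1, 0,0,0,1,-0.86,-0.2,1, 0,0,0,1,-0.86,-0.2,1]' 20
python3 -m jog '[0,0,0,1,-0.86,0,1, 0,0,0,1,-0.86,0,1, 0,0,0,1,-0.86,0,1, 0,0,0,1,-0.86,0,1, 0,0,0,1,-0.86,0,1, 0,0,0,1,-0.86,0,1, 0,0,0,1,-0.86,0,1]'
python3 - <<'E'
from h import *
np.set_printoptions(precision=4,suppress=True)
o=r.get_obs(); M=R.from_rotvec(o["orientation"]).as_matrix(); print(o["joints"],o["clock"],M)
print((np.r_[.606,.091,.25]-o["tcp_pos"])@M/0.2)
E
```

```text
clock: 0.8
tcp_pos: [0.3907, -0.3729, 0.2467]
orientation: [-3.068, -0.668, -0.001]
contact_force: [-0.0, -0.3, 0.6]
grip_width: 0.0854
clock: 1.5
tcp_pos: [0.502, -0.131, 0.2468]
orientation: [-3.065, -0.675, -0.001]
contact_force: [0.4, -0.6, -0.3]
grip_width: 0.0858
[ 0.3716  0.197  -0.2691  1.8622  0.0553  1.0903 -1.0555] 1.5 [[ 0.9076  0.4199  0.    ]
 [ 0.4199 -0.9076  0.003 ]
 [ 0.0013 -0.0027 -1.    ]]
[ 0.9383 -0.7891 -0.0125]
```

```bash
python3 -m jog '[0,0,-0.533,0.94,-0.79,-0.01,1, 0,0,-0.533,0.94,-0.79,-0.01,1, 0,0,-0.533,0.94,-0.79,-0.01,1, 0,0,-0.533,0.94,-0.79,-0.01,1, 0,0,-0.533,0.94,-0.79,-0.01,1, 0,0,-0.533,0.94,-0.79,-0.01,1, 0,0,-0.533,0.94,-0.79,-0.01,1, 0,0,-0.533,0.94,-0.79,-0.01,1, 0,0,-0.533,0.94,-0.79,-0.01,1, 0,0,-0.533,0.94,-0.79,-0.01,1, 0,0,-0.533,0.94,-0.79,-0.01,1, 0,0,-0.533,0.94,-0.79,-0.01,1]'
python3 -m jog '[0,0,-0.02,0,0,0,1,0,0,-0.02,0,0,0,1]'
python3 - <<'E'
from h import *
np.set_printoptions(precision=4,suppress=True)
o=r.get_obs(); M=R.from_rotvec(o["orientation"]).as_matrix(); print(o["joints"],o["clock"],o["moment"],M)
im=r.grab_frame("wrist")[:,:,::-1]; np.save("w.npy",o,allow_pickle=True)
cv2.imwrite("pics/w1.png",im)
E
```

```text
clock: 2.7
tcp_pos: [0.6067, 0.0879, 0.2485]
orientation: [-1.554, -2.728, -0.001]
contact_force: [0.3, -0.3, 0.5]
grip_width: 0.0852
clock: 2.9
tcp_pos: [0.6069, 0.0852, 0.2479]
orientation: [-1.474, -2.772, 0.001]
contact_force: [0.4, 0.4, 0.1]
grip_width: 0.085
[ 0.2539  0.4179 -0.6631  1.6269  0.2707  1.1928  0.1247] 2.9 [ 0.0411 -0.0387  0.0081] [[-0.5591  0.8291 -0.0021]
 [ 0.8291  0.5591  0.0006]
 [ 0.0017 -0.0014 -1.    ]]
```

View pics/w1.png

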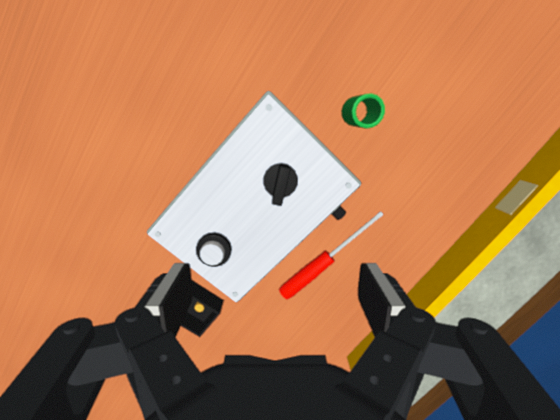

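The wrist view shows the selector near (280,182), its bar close to vertical in the picture, and the button near (213,247).

```bash
python3 - <<'E'
from h import *
np.set_printoptions(precision=4,suppress=True)
im=cv2.imread("pics/w1.png");o=np.load("w.npy",allow_pickle=True).item()
cv2.imwrite("pics/w1z.png",cv2.resize(im[150:220,240:320],None,fx=8,fy=8,interpolation=cv2.INTER_CUBIC))
print(proj("wrist",[[.606,.0915,.11],[.606,.0915,.07]],o))
E
```

```text
[[277.6543 185.4891]
 [277.3649 177.5541]]
```

View pics/w1z.png

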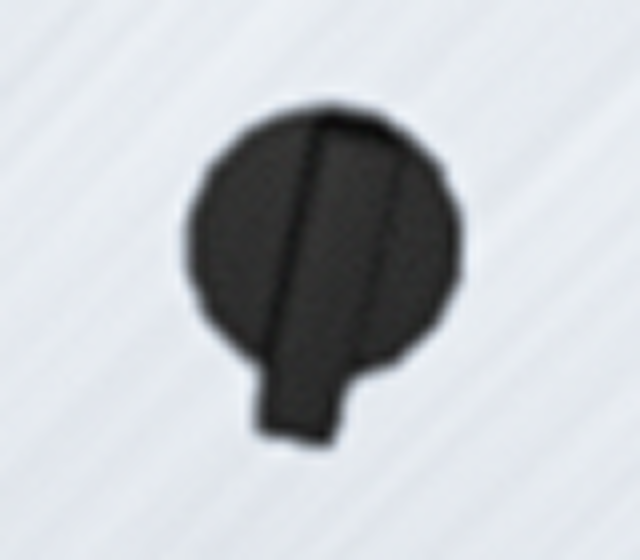

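The zoomed wrist view shows the bar's top face with corners near (322,125), (400,143), (335,441) and (258,432). The skirt's circle is centred near (323,237).

```bash
python3 - <<'E'
from h import *
np.set_printoptions(precision=4,suppress=True)
o=np.load("w.npy",allow_pickle=True).item()
z=lambda p:(np.array(p)+.5)/8-.5+[240,150]
c=cast("wrist",z([(322,125),(400,143),(335,441),(258,432)]),.11,o);print(c,np.linalg.norm(c-np.roll(c,-1,0),axis=1),c.mean(0))
v=c[0]+c[1]-c[2]-c[3]; a=np.degrees(np.arctan2(v[1],v[0])); 
print("bar",a); e=cast("wrist",z([(323,237)]),.08,o); print("skirt",e)
M=R.from_rotvec(o["orientation"]).as_matrix(); y=np.degrees(np.arctan2(M[1,0],M[0,0])); print("tool yaw",y, (a-y+90)%180-90)
c2=(c.mean(0)+e[0])/2; print(c2,(np.r_[c2[:2],.14]-o["tcp_pos"])@M/0.2)
E
```

```text
[[0.5955 0.1109 0.11  ]
 [0.6054 0.1147 0.11  ]
 [0.6216 0.0759 0.11  ]
 [0.6121 0.0711 0.11  ]] [0.0106 0.0421 0.0107 0.0432] [0.6087 0.0932 0.11  ]
bar 112.6388732785856
skirt [[0.6083 0.0933 0.08  ]]
tool yaw 123.99659097541236 -11.357717696826754
[0.6085 0.0932 0.095 ] [0.028  0.0298 0.5393]
```

```bash
python3 -m jog '[0,0,0.063,0.025,0.028,0.25,1, 0,0,0.063,0.025,0.028,0.45,1, 0,0,0.063,0.025,0.028,0.45,1, 0,0,0.063,0.025,0.028,0.45,1, 0,0,0.063,0.025,0.028,0.45,1]'
python3 - <<'E'
from h import *
np.set_printoptions(precision=4,suppress=True)
o=r.get_obs(); M=R.from_rotvec(o["orientation"]).as_matrix(); y=np.degrees(np.arctan2(M[1,0],M[0,0]));print(o["tcp_pos"],y,M[2,:2],o["clock"],o["moment"])
im=r.grab_frame("wrist")[:,:,::-1]; np.save("w.npy",o,allow_pickle=True)
cv2.imwrite("pics/w2.png",im)
p=proj("wrist",[.608,.0927,.11],o)[0]; print(p)
u,v=int(p[0])-50,int(p[1])-50
cv2.imwrite("pics/w2z.png",cv2.resize(im[v:v+100,u:u+100],None,fx=6,fy=6,interpolation=cv2.INTER_CUBIC)); print(u,v)
E
```

```text
clock: 3.45
tcp_pos: [0.6102, 0.0936, 0.1606]
orientation: [1.743, 2.613, 0.004]
contact_force: [0.1, 0.9, 0.7]
grip_width: 0.0854
[0.6102 0.0936 0.1606] 112.61137601925363 [0.001  0.0023] 3.45 [-0.049   0.0055 -0.0565]
[271.9504 218.6311]
221 168
```

View pics/w2z.png

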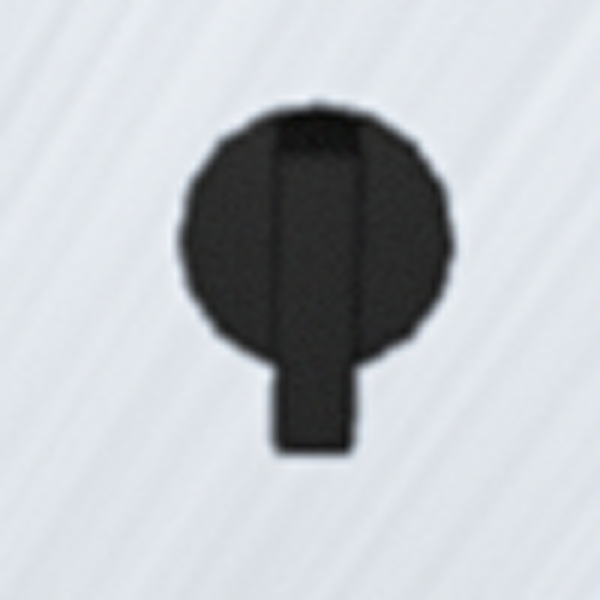

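The bar now stands vertical in the zoom, with its top face from (275,155) to (353,452). The skirt is centred near (318,236).

```bash
python3 - <<'E'
from h import *
np.set_printoptions(precision=4,suppress=True)
o=np.load("w.npy",allow_pickle=True).item()
z=lambda p:(np.array(p)+.5)/6-.5+[221,168]
c=cast("wrist",z([(275,155),(361,155),(354,452),(273,452)]),.11,o);print(np.linalg.norm(c-np.roll(c,-1,0),axis=1),c.mean(0))
v=c[0]+c[1]-c[2]-c[3]; a=np.degrees(np.arctan2(v[1],v[0])); 
print("bar",a); e=cast("wrist",z([(318,236)]),.08,o); print("skirt",e)
M=R.from_rotvec(o["orientation"]).as_matrix(); 
c2=(c.mean(0)+e[0])/2; print(c2,(np.r_[c2[:2],.09]-o["tcp_pos"])@M/0.2)
E
```

```text
[0.0111 0.0421 0.0111 0.0421] [0.609  0.0929 0.11  ]
bar 111.73294020320745
skirt [[0.6092 0.0932 0.08  ]]
[0.6091 0.0931 0.095 ] [-0.0008 -0.0071  0.3529]
```

```bash
python3 -m jog '[0,0,0,0,-0.006,0.2,0.6, 0,0,0,0,-0.006,0.355,0.5, 0,0,0,0,-0.006,0.355,0.4, 0,0,0,0,-0.006,0.355,0.4]' 20
python3 -c "
from h import *
print(r.get_obs())"
```

```text
clock: 3.9
tcp_pos: [0.6102, 0.0936, 0.0914]
orientation: [1.742, 2.612, 0.006]
contact_force: [0.5, -0.2, 1.2]
grip_width: 0.034
{'clock': 3.9, 'joints': array([ 0.16327221,  0.57201607, -0.56467984,  1.77080063,  0.37629934,
        0.90372665, -0.17000375]), 'qvel': array([ 0.00125447, -0.02090462, -0.0115174 , -0.02415563, -0.00046857,
       -0.00434944, -0.00186875]), 'tau': array([ 1.35554443e-01, -5.48011243e+01, -7.10675240e+00, -2.17843634e+01,
        4.40259324e-02,  1.96725241e-02, -2.32959318e-02]), 'tcp_pos': array([0.61024509, 0.09362354, 0.09141403]), 'orientation': array([1.74187577, 2.61230094, 0.00630204]), 'contact_force': array([ 0.53797093, -0.24753187,  1.17618486]), 'moment': array([ 0.0461796 , -0.01065339,  0.01645876]), 'grip_width': 0.034027090575625765}
```

```bash
python3 -m jog '[0,0,0,0,-0.007,0,0.35, 0,0,0,0,-0.007,0,0.2, 0,0,0,0,-0.007,0,0.1, 0,0,0,0,-0.007,0,0.05, 0,0,0,0,-0.007,0,0.05,0,0,0,0,-0.007,0,0.05]' 20
python3 -c "
from h import *
o=r.get_obs();print(o['moment'],o['joints'])"
```

```text
clock: 4.5
tcp_pos: [0.609, 0.0931, 0.0915]
orientation: [1.742, 2.612, 0.006]
contact_force: [1.4, -0.2, -0.1]
grip_width: 0.0042
[-0.01344588  0.0615598  -0.02473814] [ 0.16448096  0.57005821 -0.56500827  1.77409946  0.37580431  0.90224735
 -0.16974766]
```

The fingers read 4 mm open, where the 12 mm bar should have stopped them. I'll look before going on.

```bash
python3 - <<'E'
from h import *
im=r.grab_frame("wrist")[:,:,::-1]; cv2.imwrite("pics/w3.png",im)
im=r.grab_frame("side")[:,:,::-1]; cv2.imwrite("pics/s3.png",cv2.resize(im[100:300,180:400],None,fx=3,fy=3,interpolation=cv2.INTER_CUBIC))
E
```

```text
(no output)
```

View pics/w3.png

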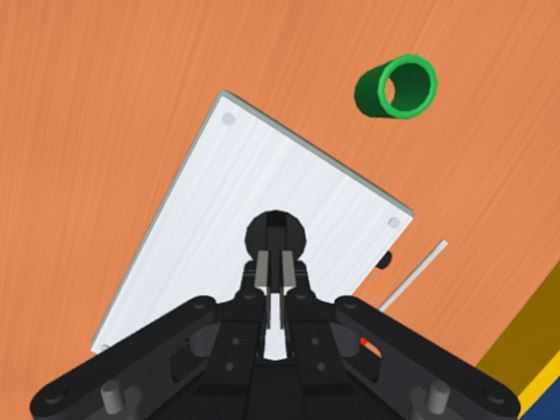

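View pics/s3.png

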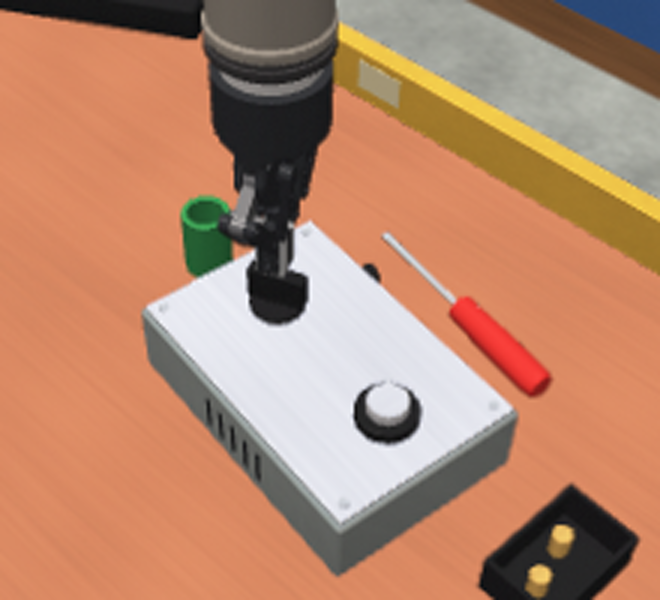

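```bash
python3 -m jog '[0,0,0,0,0,0,0, 0,0,0,0,0,0,0,0,0,0,0,0,0,0, 0,0,0,0,0,0,0]' 20
python3 - <<'E'
from h import *
o=r.get_obs();print(o['moment'],o['grip_width'])
im=r.grab_frame("wrist")[:,:,::-1]; cv2.imwrite("pics/w4.png",cv2.resize(im[180:380,180:380],None,fx=3,fy=3,interpolation=cv2.INTER_CUBIC))
E
```

```text
clock: 5.0
tcp_pos: [0.6089, 0.0931, 0.0913]
orientation: [1.742, 2.612, 0.006]
contact_force: [0.5, -0.2, -0.4]
grip_width: 0.0002
[-0.04705855 -0.06112157 -0.00184834] 0.00020946653662618224
```

View pics/w4.png

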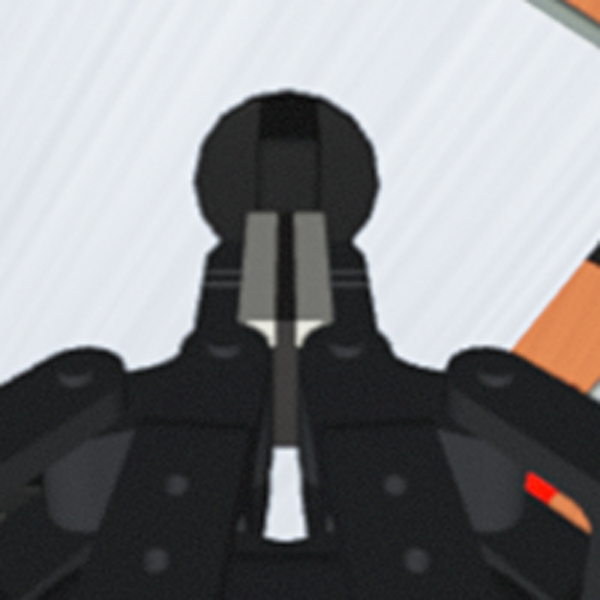

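```bash
python3 - <<'E'
from h import *
np.set_printoptions(precision=4,suppress=True)
o=r.get_obs(); M=R.from_rotvec(o["orientation"]).as_matrix()
for k in (0,-.0187,-.04):
  for x in (-.011,.011): print(k,x,proj("wrist",o["tcp_pos"]+M@[x,0,k],o))
for P in (o["tcp_pos"],[.609,.093,.11],[.609,.093,.082],o["tcp_pos"]+[0,0,.0187]): print("side",proj("side",P),(proj("side",P)-[180,100])*3)
im=r.grab_frame("side")[:,:,::-1]; cv2.imwrite("pics/s4.png",cv2.resize(im[150:230,230:330],None,fx=7,fy=7,interpolation=cv2.INTER_CUBIC))
E
```

```text
0 -0.011 [[275.2323 261.9436]]
0 0.011 [[275.2713 230.392 ]]
-0.0187 -0.011 [[275.3102 277.6253]]
-0.0187 0.011 [[275.357  243.3499]]
-0.04 -0.011 [[275.421  299.9593]]
-0.04 0.011 [[275.4804 262.0216]]
side [[271.5058 195.7015]] [[274.5174 287.1045]]
side [[271.4335 189.7015]] [[274.3005 269.1045]]
side [[271.6327 198.6098]] [[274.8982 295.8295]]
side [[271.3708 189.704 ]] [[274.1123 269.112 ]]
```

View pics/s4.png

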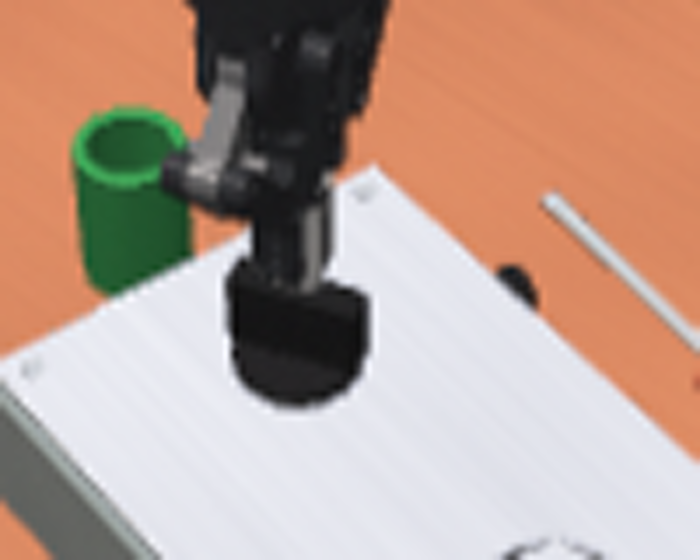

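Both views show the fingertips shut just above the bar's top at about z = 0.11. The side view has the tips at (273,191), where the bar's top edge is. The fingertips therefore sit about 19 mm above the reported TCP. I'll open slightly, go lower and look again.

```bash
python3 -m jog '[0,0,0,0,0,0,0.35, 0,0,0,0,0,0,0.35,0,0,0,0,0,0,0.35, 0,0,0,0,0,0.04,0.35, 0,0,0,0,0,0.06,0.35,0,0,0,0,0,0.08,0.35,0,0,0,0,0,0.08,0.35]' 20
python3 - <<'E'
from h import *
im=r.grab_frame("side")[:,:,::-1]; a=cv2.resize(im[150:230,230:330],None,fx=4,fy=4,interpolation=cv2.INTER_CUBIC)
im=r.grab_frame("wrist")[:,:,::-1]; b=cv2.resize(im[200:300,210:340],None,fx=3,fy=3.2,interpolation=cv2.INTER_CUBIC)
cv2.imwrite("pics/c5.png",np.hstack([a,b]))
E
```

```text
clock: 5.8
tcp_pos: [0.6084, 0.093, 0.0744]
orientation: [1.743, 2.613, 0.005]
contact_force: [0.1, -0.5, 0.4]
grip_width: 0.0298
```

View pics/c5.png

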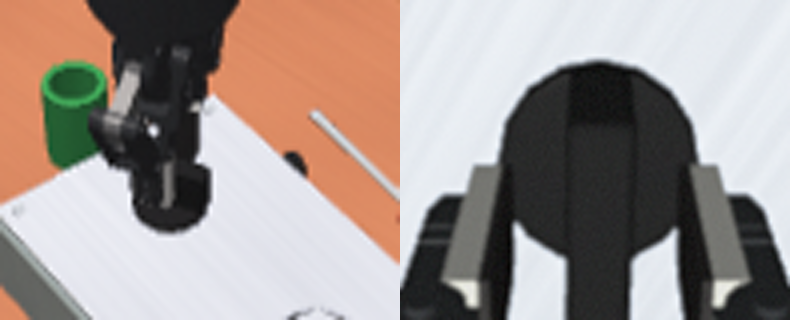

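The pads now straddle the bar, with its top between them at about (600,200) in the right-hand half and no contact force. I'm closing.

```bash
python3 -m jog '[0,0,0,0,0,0,0.2, 0,0,0,0,0,0,0.12,0,0,0,0,0,0,0.05, 0,0,0,0,0,0,0, 0,0,0,0,0,0,0]' 20
python3 - <<'E'
from h import *
o=r.get_obs(); M=R.from_rotvec(o["orientation"]).as_matrix(); print(o["grip_width"],o["moment"],np.degrees(np.arctan2(M[1,0],M[0,0])),o["joints"][6])
E
```

```text
clock: 6.4
tcp_pos: [0.6093, 0.0934, 0.0754]
orientation: [1.742, 2.612, 0.007]
contact_force: [2.4, 1.3, 0.5]
grip_width: 0.0112
0.011150119131556556 [ 0.13638258 -0.29618869 -0.05273876] 112.61018587068315 -0.1816482772893896
```

The bar is held, at 11 mm wide. There are at least two clicks of free travel, so I'll start turning and read the moment after each step.

```bash
cat > st.py <<'E'
from h import *
o=r.get_obs(); M=R.from_rotvec(o["orientation"]).as_matrix()
print("yaw %.2f Mz %.3f j7 %.3f tau7 %.3f"%(np.degrees(np.arctan2(M[1,0],M[0,0])),o["moment"][2],o["joints"][6],o["tau"][6]), o["moment"].round(3), (np.array([.609,.093,0])-o["tcp_pos"])@M)
E
python3 -m jog '[0,0,-0.011,0,0,0,0,0,0,-0.022,0,0,0,0,0,0,-0.033,0,0,0,0]'; python3 st.py
python3 -m jog '[0,0,-0.011,0,0,0,0,0,0,-0.022,0,0,0,0,0,0,-0.033,0,0,0,0]'; python3 st.py
python3 -m jog '[0,0,-0.011,0,0,0,0,0,0,-0.022,0,0,0,0,0,0,-0.033,0,0,0,0]'; python3 st.py
```

```text
clock: 6.7
tcp_pos: [0.6092, 0.0934, 0.0754]
orientation: [1.6, 2.702, 0.007]
contact_force: [-0.5, -0.4, 1.1]
grip_width: 0.0113
yaw 118.74 Mz -0.095 j7 -0.089 tau7 -0.337 [ 0.115  0.083 -0.095] [-0.00025729 -0.00068726  0.07541314]
clock: 7.0
tcp_pos: [0.6091, 0.0932, 0.0754]
orientation: [1.453, 2.783, 0.006]
contact_force: [3.0, -0.5, -2.0]
grip_width: 0.0115
yaw 124.86 Mz -0.034 j7 0.003 tau7 -0.393 [-0.011 -0.356 -0.034] [-0.00010728 -0.0005308   0.07541103]
clock: 7.3
tcp_pos: [0.6089, 0.0931, 0.0754]
orientation: [1.303, 2.856, 0.005]
contact_force: [-0.2, -0.1, 1.7]
grip_width: 0.0109
yaw 130.97 Mz 0.059 j7 0.096 tau7 -0.472 [-0.038  0.126  0.059] [-0.00011482 -0.00031915  0.07539723]
```

```bash

python3 -m jog '[0,0,-0.011,0,0,0,0,0,0,-0.022,0,0,0,0,0,0,-0.033,0,0,0,0,0,0,-0.044,0,0,0,0]'; python3 st.py
python3 -m jog '[0,0,-0.011,0,0,0,0,0,0,-0.022,0,0,0,0,0,0,-0.033,0,0,0,0,0,0,-0.044,0,0,0,0]'; python3 st.py
for i in 1 ; do python3 st.py; python3 st.py; done
```

```text
clock: 7.7
tcp_pos: [0.6088, 0.093, 0.0754]
orientation: [1.098, 2.941, 0.005]
contact_force: [1.3, -1.1, -2.1]
grip_width: 0.0113
yaw 139.04 Mz -0.071 j7 0.218 tau7 -0.340 [-0.232 -0.462 -0.071] [-4.58443807e-05 -1.57250204e-04  7.54143624e-02]
clock: 8.1
tcp_pos: [0.6086, 0.0929, 0.0754]
orientation: [0.888, 3.011, 0.004]
contact_force: [-1.2, -0.2, 1.4]
grip_width: 0.0112
yaw 147.15 Mz 0.051 j7 0.341 tau7 -0.444 [-0.075  0.07   0.051] [-1.17008895e-04  8.35885814e-05  7.53860745e-02]
yaw 147.15 Mz 0.051 j7 0.341 tau7 -0.444 [-0.075  0.07   0.051] [-1.17008895e-04  8.35885814e-05  7.53860745e-02]
yaw 147.15 Mz 0.051 j7 0.341 tau7 -0.444 [-0.075  0.07   0.051] [-1.17008895e-04  8.35885814e-05  7.53860745e-02]
```

```bash

python3 -m jog '[0,0,-0.011,0,0,0,0]'; python3 st.py
python3 -m jog '[0,0,-0.011,0,0,0,0]'; python3 st.py
python3 -m jog '[0,0,-0.011,0,0,0,0]'; python3 st.py
```

```text
clock: 8.2
tcp_pos: [0.6086, 0.0928, 0.0754]
orientation: [0.83, 3.027, 0.003]
contact_force: [1.7, -0.2, 0.9]
grip_width: 0.0112
yaw 149.32 Mz 0.049 j7 0.374 tau7 -0.524 [ 0.055 -0.207  0.049] [-0.00011522  0.00019939  0.07543266]
clock: 8.3
tcp_pos: [0.6086, 0.0927, 0.0754]
orientation: [0.773, 3.042, 0.003]
contact_force: [0.9, -0.2, -2.5]
grip_width: 0.0115
yaw 151.51 Mz -0.020 j7 0.407 tau7 -0.468 [ 0.1   -0.443 -0.02 ] [-3.91499296e-05  2.16064728e-04  7.54223626e-02]
clock: 8.4
tcp_pos: [0.6087, 0.0928, 0.0754]
orientation: [0.715, 3.056, 0.003]
contact_force: [1.0, 0.4, -0.5]
grip_width: 0.0111
yaw 153.66 Mz -0.258 j7 0.439 tau7 -0.190 [ 0.161 -0.166 -0.258] [-2.74298202e-05  1.18739005e-04  7.54273481e-02]
```

Mz has jumped to -0.26, which is more than the 0.13 N m a detent gives. I'll take finer steps.

```bash

python3 -m jog '[0,0,0,0,0,0,0]'; python3 st.py
python3 -m jog '[0,0,-0.003,0,0,0,0]'; python3 st.py
```

```text
clock: 8.5
tcp_pos: [0.6087, 0.0928, 0.0754]
orientation: [0.713, 3.057, 0.003]
contact_force: [1.5, -0.1, 0.4]
grip_width: 0.0113
yaw 153.74 Mz -0.218 j7 0.441 tau7 0.507 [ 0.04  -0.139 -0.218] [-2.97110951e-05  1.01971163e-04  7.54250662e-02]
clock: 8.6
tcp_pos: [0.6087, 0.0928, 0.0754]
orientation: [0.699, 3.06, 0.003]
contact_force: [1.0, 0.6, 0.2]
grip_width: 0.0114
yaw 154.28 Mz -0.320 j7 0.449 tau7 0.137 [ 0.132 -0.084 -0.32 ] [-6.27732153e-05  1.11895895e-04  7.54162453e-02]
```

The torque is rising about 0.2 N m per degree at a yaw of 154.3°. That matches a stop two clicks (40° + 2.3°) on from the bar's starting angle of about 112°. I'll back off to the first position, let go briefly and check the settled angle.

```bash

python3 -m jog '[0,0,0.006,0,0,0,0,0,0,0.012,0,0,0,0,0,0,0.012,0,0,0,0,0,0,0.012,0,0,0,0]'; python3 st.py
python3 -m jog '[0,0,0,0,0,0,0.25,0,0,0,0,0,0,0.35,0,0,0,0,0,0,0.35,0,0,0,0,0,0,0.35]'; python3 st.py
python3 - <<'E'
from h import *
o=r.get_obs()
im=r.grab_frame("wrist")[:,:,::-1]; np.save("w.npy",o,allow_pickle=True)
cv2.imwrite("pics/w6.png",cv2.resize(im[190:290,225:325],None,fx=6,fy=6,interpolation=cv2.INTER_CUBIC))
E
```

```text
clock: 9.0
tcp_pos: [0.6086, 0.0927, 0.0754]
orientation: [0.756, 3.047, 0.003]
contact_force: [-0.0, -0.6, 0.0]
grip_width: 0.011
yaw 152.13 Mz 0.004 j7 0.416 tau7 -0.040 [ 0.019 -0.066  0.004] [-3.21039160e-05  2.62771005e-04  7.53985922e-02]
clock: 9.4
tcp_pos: [0.6085, 0.0927, 0.0754]
orientation: [0.756, 3.047, 0.003]
contact_force: [0.3, -0.2, -0.4]
grip_width: 0.0295
yaw 152.14 Mz -0.018 j7 0.416 tau7 0.000 [-0.018  0.042 -0.018] [-0.00013256  0.00028334  0.07536422]
```

View pics/w6.png

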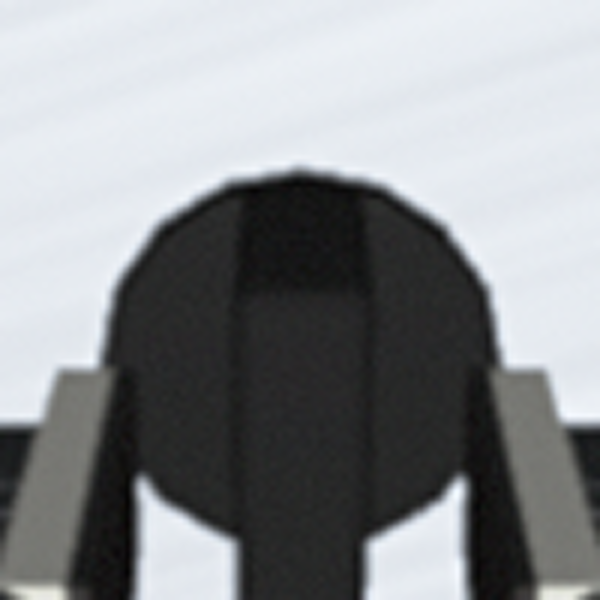

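The bar is parallel to the jaws, running from (235,290) to (240,600), so it settled at a yaw of 152.1°. That is exactly two clicks from its start and confirms the first position. I'll regrip and turn 80° clockwise to a yaw of 72°.

```bash

python3 -m jog '[0,0,0,0,0,0,0.2,0,0,0,0,0,0,0.1,0,0,0,0,0,0,0,0,0,0,0,0,0,0,0,0,0,0,0,0,0]' 25; python3 st.py
python3 -m jog '[0,0,0.02,0,0,0,0,0,0,0.04,0,0,0,0,0,0,0.06,0,0,0,0,0,0,0.08,0,0,0,0,0,0,0.1,0,0,0,0,0,0,0.12,0,0,0,0,0,0,0.14,0,0,0,0,0,0,0.16,0,0,0,0,0,0,0.18,0,0,0,0,0,0,0.2,0,0,0,0,0,0,0.22,0,0,0,0,0,0,0.222,0,0,0,0]'; python3 st.py
```

```text
clock: 9.95
tcp_pos: [0.6086, 0.0928, 0.0754]
orientation: [0.756, 3.047, 0.003]
contact_force: [-0.6, -0.6, 1.5]
grip_width: 0.0114
yaw 152.14 Mz -0.036 j7 0.416 tau7 0.047 [ 0.029  0.096 -0.036] [-9.00959954e-05  1.86275952e-04  7.54490868e-02]
clock: 11.15
tcp_pos: [0.6092, 0.0934, 0.0755]
orientation: [1.752, 2.605, 0.007]
contact_force: [3.1, 1.4, -2.4]
grip_width: 0.0113
yaw 112.16 Mz -0.047 j7 -0.189 tau7 -0.381 [ 0.305 -0.673 -0.047] [-0.00031932 -0.00073704  0.07547784]
```

```bash

python3 -m jog '[0,0,0.02,0,0,0,0,0,0,0.04,0,0,0,0,0,0,0.06,0,0,0,0,0,0,0.08,0,0,0,0,0,0,0.1,0,0,0,0,0,0,0.12,0,0,0,0,0,0,0.14,0,0,0,0,0,0,0.16,0,0,0,0,0,0,0.18,0,0,0,0,0,0,0.2,0,0,0,0,0,0,0.22,0,0,0,0,0,0,0.222,0,0,0,0]'; python3 st.py
python3 -m jog '[0,0,0,0,0,0,0,0,0,0,0,0,0,0]'; python3 st.py
```

```text
clock: 12.35
tcp_pos: [0.6101, 0.0934, 0.0755]
orientation: [2.537, 1.85, 0.01]
contact_force: [4.3, 0.6, -4.1]
grip_width: 0.0111
yaw 72.21 Mz -0.036 j7 -0.791 tau7 -0.362 [ 0.044 -1.011 -0.036] [-0.00103601 -0.00132079  0.07545455]
clock: 12.55
tcp_pos: [0.6102, 0.0934, 0.0755]
orientation: [2.535, 1.852, 0.01]
contact_force: [2.7, 1.1, -1.6]
grip_width: 0.0112
yaw 72.31 Mz -0.018 j7 -0.790 tau7 0.082 [ 0.049 -0.635 -0.018] [-0.0010793  -0.00138513  0.07546013]
```

```bash

python3 -m jog '[0,0,0,0,0,0,0.2,0,0,0,0,0,0,0.35,0,0,0,0,0,0,0.35,0,0,0,0,0,0,0.35,0,0,0,0,0,0,0.35]' 20; python3 st.py
python3 - <<'E'
from h import *
o=r.get_obs()
im=r.grab_frame("wrist")[:,:,::-1]; np.save("w.npy",o,allow_pickle=True)
cv2.imwrite("pics/w7.png",cv2.resize(im[190:290,225:325],None,fx=6,fy=6,interpolation=cv2.INTER_CUBIC))
E
```

```text
clock: 13.05
tcp_pos: [0.61, 0.0934, 0.0755]
orientation: [2.535, 1.853, 0.009]
contact_force: [-0.4, -0.2, 0.0]
grip_width: 0.0299
yaw 72.32 Mz 0.027 j7 -0.790 tau7 0.002 [-0.035  0.032  0.027] [-0.00102383 -0.00118341  0.07546403]
```

View pics/w7.png

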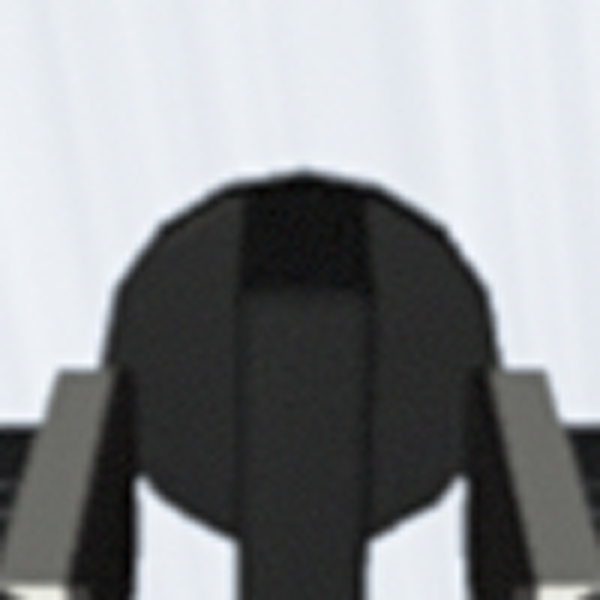

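The bar settled parallel to the jaws at a yaw of about 72.3°, running from (240,290) to (240,600), with no contact force. That is four clicks. I'll rise and go over the button.

```bash

python3 -m jog '[0,0,0,0,0,-0.1,0.35,0,0,0,0,0,-0.3,0.35,0,0,0,0,0,-0.4,0.35,0,0,0,0,0,-0.4,0.2]'
python3 - <<'E'
from h import *
np.set_printoptions(precision=4,suppress=True)
o=r.get_obs(); M=R.from_rotvec(o["orientation"]).as_matrix()
im=r.grab_frame("wrist")[:,:,::-1]; np.save("w.npy",o,allow_pickle=True)
cv2.imwrite("pics/w8.png",im)
print((np.array([.589,-.032,.15])-o["tcp_pos"])@M/.2)
for P in ([.589,-.032,.092],[.609,.093,.11]): print(proj("wrist",P,o))
E
```

```text
clock: 13.5
tcp_pos: [0.6119, 0.094, 0.1592]
orientation: [2.533, 1.851, 0.019]
contact_force: [0.1, 0.4, 0.0]
grip_width: 0.0179
[-0.6353  0.0819  0.0422]
[[290.9018 333.2192]]
[[271.4559 221.484 ]]
```

View pics/w8.png

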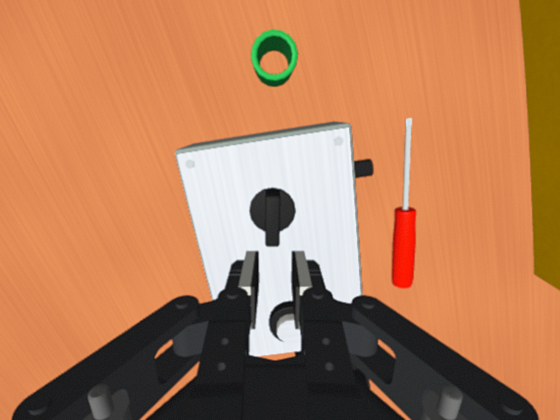

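```bash

python3 -m jog '[0,0,0,-0.2,0.03,0,0.2,0,0,0,-0.635,0.082,0,0.1,0,0,0,-0.635,0.082,0,0,0,0,0,-0.635,0.082,0,0,0,0,0,-0.635,0.082,0,0]'
python3 - <<'E'
from h import *
np.set_printoptions(precision=4,suppress=True)
o=r.get_obs(); M=R.from_rotvec(o["orientation"]).as_matrix();print(M[2])
im=r.grab_frame("wrist")[:,:,::-1]; np.save("w.npy",o,allow_pickle=True)
cv2.imwrite("pics/w9.png",im)
for P in ([.589,-.032,.092],[.609,.093,.11]): print(proj("wrist",P,o))
E
```

```text
clock: 14.05
tcp_pos: [0.5866, -0.0337, 0.1552]
orientation: [2.538, 1.849, 0.011]
contact_force: [-0.1, 0.9, -0.6]
grip_width: 0.0001
[ 0.0047  0.0056 -1.    ]
[[276.7979 210.721 ]]
[[248.1094  37.3513]]
```

View pics/w9.png

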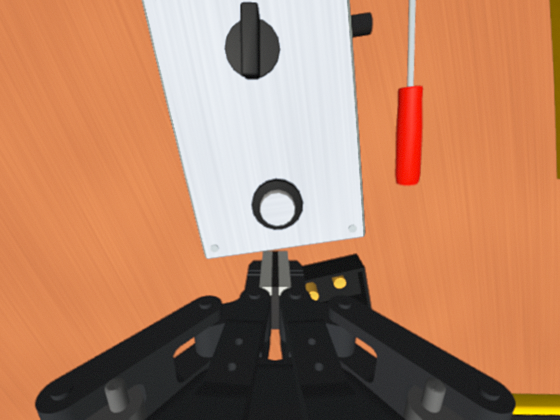

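The button's top is at about (277,208), and the selector's bar is still vertical at (251,40).

```bash

python3 - <<'E'
from h import *
np.set_printoptions(precision=4,suppress=True)
o=np.load("w.npy",allow_pickle=True).item(); M=R.from_rotvec(o["orientation"]).as_matrix()
im=cv2.imread("pics/w9.png")[175:240,240:315]
g=cv2.cvtColor(im,cv2.COLOR_BGR2GRAY); m=(g>110).astype(np.uint8)
n,l,s,c=cv2.connectedComponentsWithStats(m)
for i in range(1,n): print(s[i],c[i]+[240,175])
p=cast("wrist",[[277.3,209],[277,206]],.092,o); print(p)
print((p-o["tcp_pos"])@M/.2)
E
```

```text
[   0    0   75   65 2871] [277.0871 209.278 ]
[ 20  16  35  35 987] [276.8774 208.0355]
[[ 0.5899 -0.0307  0.092 ]
 [ 0.5904 -0.0281  0.092 ]]
[[0.0179 0.009  0.316 ]
 [0.031  0.0077 0.316 ]]
```

```bash

python3 -m jog '[0,0,0,0.02,0.008,0.15,0,0,0,0,0.02,0.008,0.3,0,0,0,0,0.02,0.008,0.32,0,0,0,0,0.02,0.008,0.32,0]'; python3 st.py
python3 - <<'E'
from h import *
o=r.get_obs();M=R.from_rotvec(o["orientation"]).as_matrix();print((np.array([.59,-.0303,0])-o["tcp_pos"])@M/.2)
im=r.grab_frame("side")[:,:,::-1]; a=cv2.resize(im[190:270,270:350],None,fx=5,fy=5,interpolation=cv2.INTER_CUBIC)
im=r.grab_frame("wrist")[:,:,::-1]; b=cv2.resize(im[190:290,225:325],None,fx=4,fy=4,interpolation=cv2.INTER_CUBIC)
cv2.imwrite("pics/c10.png",np.hstack([a,b]))
E
```

```text
clock: 14.5
tcp_pos: [0.5896, -0.0269, 0.0907]
orientation: [-2.534, -1.856, -0.01]
contact_force: [0.6, -0.1, -0.1]
grip_width: 0.0001
yaw 72.44 Mz -0.051 j7 -0.569 tau7 -0.048 [ 0.038  0.009 -0.051] [ 0.11965904 -0.01797755  0.0913274 ]
[-0.01813095  0.00554084  0.45356386]
```

View pics/c10.png

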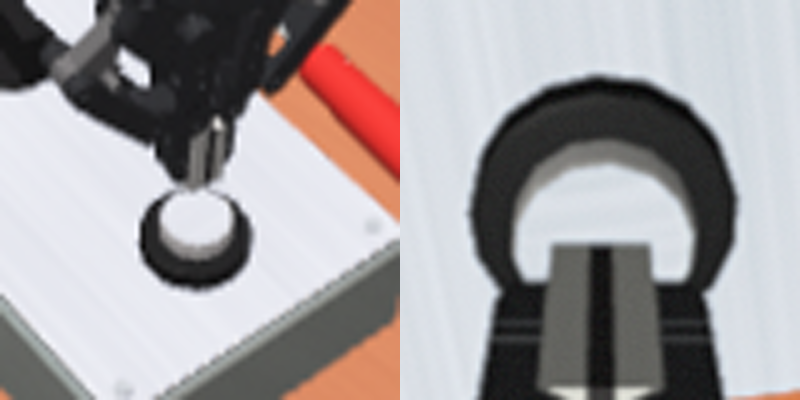

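The right-hand half shows the fingertips still above the button. The TCP overshot the button's centre by about 3 mm in y, so I'll correct that and lower in small steps.

```bash

python3 -m jog '[0,0,0,-0.016,0.005,0,0,0,0,0,-0.016,0.005,0.02,0,0,0,0,-0.016,0.005,0.04,0,0,0,0,-0.016,0.005,0.04,0]'
python3 -m jog '[0,0,0,0,0,0.01,0,0,0,0,0,0,0.02,0,0,0,0,0,0,0.02,0]'; python3 st.py
python3 -m jog '[0,0,0,0,0,0.01,0,0,0,0,0,0,0.02,0,0,0,0,0,0,0.02,0]'
```

```text
clock: 15.0
tcp_pos: [0.5908, -0.031, 0.0842]
orientation: [2.534, 1.854, 0.014]
contact_force: [-0.3, 0.2, -0.1]
grip_width: 0.0003
clock: 15.3
tcp_pos: [0.5906, -0.0309, 0.0798]
orientation: [2.535, 1.854, 0.013]
contact_force: [-0.5, 0.4, 0.4]
grip_width: -0.0003
yaw 72.37 Mz -0.048 j7 -0.571 tau7 -0.013 [-0.014  0.014 -0.048] [ 0.12321848 -0.02043897  0.08043242]
clock: 15.6
tcp_pos: [0.5903, -0.0309, 0.0755]
orientation: [2.535, 1.854, 0.012]
contact_force: [1.0, 0.5, -0.1]
grip_width: 0.0001
```

```bash

python3 -m jog '[0,0,0,0,0,0.01,0,0,0,0,0,0,0.01,0]'
python3 -m jog '[0,0,0,0,0,0.01,0,0,0,0,0,0,0.01,0]'
python3 -m jog '[0,0,0,0,0,0.01,0,0,0,0,0,0,0.01,0]'
```

```text
clock: 15.8
tcp_pos: [0.5902, -0.031, 0.0732]
orientation: [2.535, 1.854, 0.012]
contact_force: [-0.1, 0.3, -0.4]
grip_width: 0.0001
clock: 16.0
tcp_pos: [0.5899, -0.031, 0.0709]
orientation: [2.535, 1.855, 0.011]
contact_force: [0.1, 0.1, -0.4]
grip_width: -0.0001
clock: 16.2
tcp_pos: [0.5898, -0.031, 0.0686]
orientation: [2.535, 1.855, 0.011]
contact_force: [-0.4, -0.0, 0.6]
grip_width: 0.0
```

```bash

python3 -m jog '[0,0,0,0,0,0.01,0,0,0,0,0,0,0.01,0]'
python3 - <<'E'
from h import *
im=r.grab_frame("side")[:,:,::-1]; a=cv2.resize(im[190:270,270:350],None,fx=5,fy=5,interpolation=cv2.INTER_CUBIC)
im=r.grab_frame("wrist")[:,:,::-1]; b=cv2.resize(im[190:290,225:325],None,fx=4,fy=4,interpolation=cv2.INTER_CUBIC)
cv2.imwrite("pics/c11.png",np.hstack([a,b]))
E
```

```text
clock: 16.4
tcp_pos: [0.59, -0.031, 0.0666]
orientation: [2.535, 1.855, 0.011]
contact_force: [-0.3, -0.3, 2.3]
grip_width: 0.0001
```

View pics/c11.png

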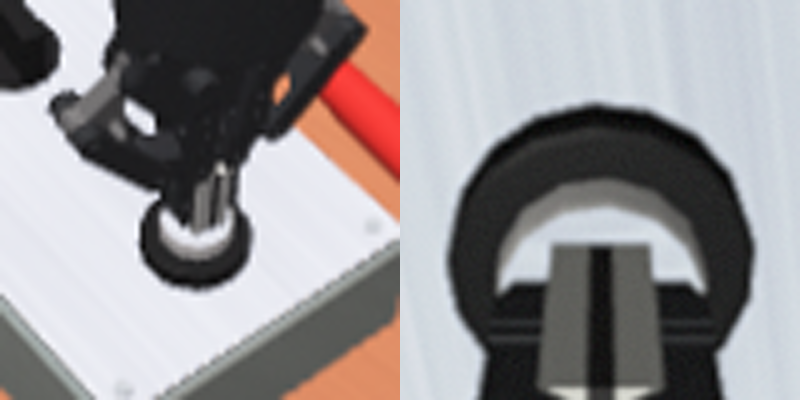

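The tips are on the button's face inside its rim, and the first contact force is 2.3 N. I'll press on gently.

```bash

python3 -m jog '[0,0,0,0,0,0.01,0,0,0,0,0,0,0.01,0]'
python3 -m jog '[0,0,0,0,0,0.01,0,0,0,0,0,0,0.01,0]'
python3 -m jog '[0,0,0,0,0,0.01,0,0,0,0,0,0,0.01,0]'
```

```text
clock: 16.7
tcp_pos: [0.59, -0.031, 0.0647]
orientation: [2.535, 1.855, 0.011]
contact_force: [-0.8, 0.2, 2.9]
grip_width: 0.0002
clock: 16.9
tcp_pos: [0.5901, -0.031, 0.0627]
orientation: [2.535, 1.855, 0.011]
contact_force: [-1.2, -0.7, 4.7]
grip_width: 0.0003
clock: 17.1
tcp_pos: [0.5901, -0.031, 0.0616]
orientation: [2.535, 1.854, 0.011]
contact_force: [-4.0, -0.4, 12.0]
grip_width: 0.0002
```

Bottomed out: 12 N, with the last step giving only 1 mm. I'll hold for a moment and then lift off.

```bash

python3 -m jog '[0,0,0,0,0,0,0,0,0,0,0,0,0,0]'
python3 -m jog '[0,0,0,0,0,-0.05,0,0,0,0,0,0,-0.2,0,0,0,0,0,0,-0.4,0,0,0,0,-0.1,0,-0.6,0,0,0,0,-0.4,0,-0.6,0,0,0,0,-0.5,0,-0.6,0,0,0,0,-0.5,0,-0.6,0]'
python3 - <<'E'
from h import *
print(r.get_obs()["qvel"].round(3))
t=r.grab_frame("top")[:,:,::-1]; s=r.grab_frame("side")[:,:,::-1]; w=r.grab_frame("wrist")[:,:,::-1]
cv2.imwrite("pics/t12.png",cv2.resize(t[150:270,190:390],None,fx=4,fy=4,interpolation=cv2.INTER_CUBIC))
cv2.imwrite("pics/s12.png",cv2.resize(s[160:300,220:370],None,fx=4,fy=4,interpolation=cv2.INTER_CUBIC))
cv2.imwrite("pics/w12.png",w)
E
```

```text
clock: 17.3
tcp_pos: [0.5901, -0.031, 0.0619]
orientation: [2.535, 1.854, 0.011]
contact_force: [-1.8, 0.3, 4.6]
grip_width: 0.0001
clock: 18.0
tcp_pos: [0.5571, -0.1329, 0.1816]
orientation: [2.541, 1.843, 0.006]
contact_force: [0.3, -0.5, -0.8]
grip_width: -0.0002
[-0.049  0.016 -0.067 -0.004 -0.021 -0.009 -0.05 ]
```

View pics/s12.png

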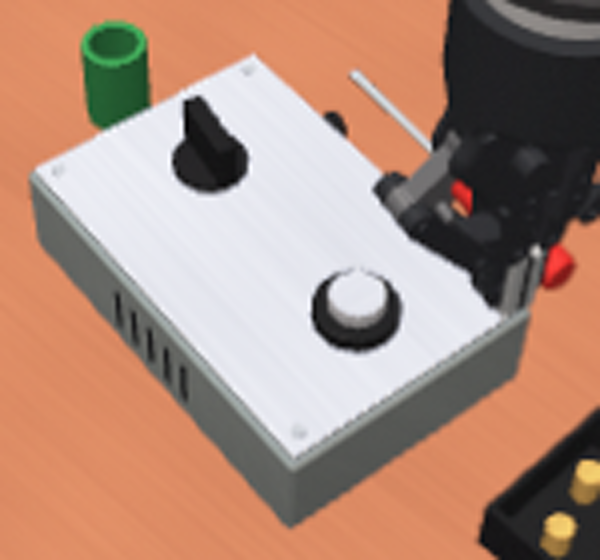

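View pics/w12.png

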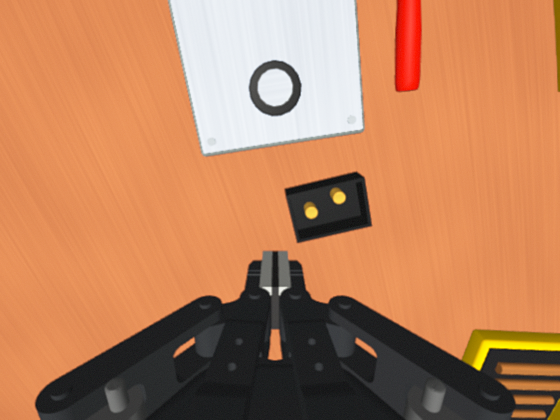

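View pics/t12.png

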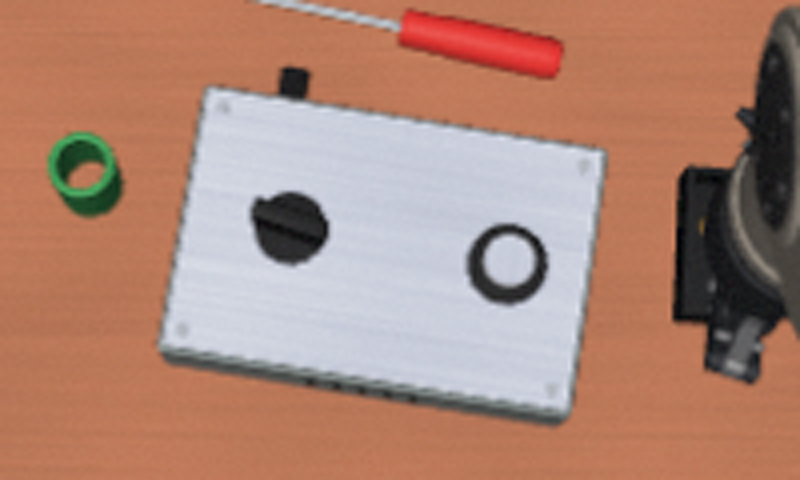

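All three views agree. The pipe, screwdriver and tray are where they were, and the button at (509,261) in the top view is up. The bar runs from (257,212) to (325,235), about 40° clockwise of its starting angle (the start was two clicks). The arm touches nothing.

```bash
python3 -m jog '[0,0,0,0,0,0,0,0,0,0,0,0,0,0,0,0,0,0,0,0,0]'
python3 - <<'E'
from h import *
z=lambda p:(np.array(p)+.5)/4-.5+[190,150]
b=cast("top",z([(257,210),(326,236)]),.11);v=b[0]-b[1];print("bar",np.degrees(np.arctan2(v[1],v[0])), r.get_obs()["qvel"].round(3))
print(r.hand_in())
E
```

```text
clock: 18.45
tcp_pos: [0.5594, -0.1246, 0.1814]
orientation: [2.533, 1.858, 0.012]
contact_force: [0.3, -0.6, -0.1]
grip_width: -0.0002
bar 69.27059205447713 [ 0.004 -0.001  0.005  0.    -0.    -0.    -0.   ]
the job is handed in; nothing more can be done
None
```

I set the selector four clicks clockwise of its end stop, let go, then pressed and released the start button. I handed the job in at about 18.5 s; no verdict was reported.

- **End stop:** I turned the selector anticlockwise until it resisted with about 0.32 N m at a yaw of 154.3°, under the 0.6 N m limit. I backed off and let go, and it settled at 152.1°, two clicks from where it started.
- **Four clicks:** I regripped it and turned it 80° clockwise. After I let go, the wrist picture showed the bar settled at about 72.3°, with no contact force.
- **Start button:** The reported TCP went down about 6.5 mm from first contact and the button bottomed out at 12 N. The last pictures show it up again.
- **Bystanders:** The pipe, screwdriver and tray looked unmoved in the last pictures, though the hand partly covered the tray in the top view. The arm was touching nothing.

**Checks that disagreed:**
- **Fingertip height:** The fingertips are about 20–24 mm above the reported TCP. My first grasp therefore closed just above the bar; I saw this in the pictures and redid it lower.
- **Bar angle:** My last reading from the coarse top view was 69°, against 72° from the wrist. That is within the 6° tolerance and within that view's pixel error; its first reading was about 8° off the wrist's.

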